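Back a cap nut to its thread start and clamp a turned ring

ROBOT

A 7-joint arm with a two-finger parallel gripper is mounted at the origin on the work surface. World frame = base frame: x ahead of the robot, y to its left, z up, the work surface at z = 0. Lengths are in m, angles in rad, forces in N, time in s.
With the tool pointing down it reaches from about 0.4 to 0.875 m from the base axis. Payload 19.3 kg.
Tool frame: the origin (TCP) lies at the very end of the fingers, on their centre line; the grasp point (between the pads) lies 19 mm behind it; z points along the fingers, y is the line along which they close (so a half turn about z gives the same grasp; the last joint's range is limited). The gripper opens to 85 mm and grips with 20 to 120 N. Pads are 22 mm wide; open, the fingers measure 114 mm over their backs; the gripper's body (76 mm by 85 mm) begins 54 mm behind the grasp point. The pads swing forward as they close: fully open they stand 13 mm farther back than shut.
Start: joints at [-1.339, 0.521, -0.036, 1.599, 0.021, 1.021, -0.113], TCP at [0.186, 0.597, 0.209] pointing down, gripper open.
Joint ranges: [-2.91, 2.91], [-0.3, 2.13], [-1.5, 1.42], [0.17, 2.43], [-1.26, 4.41], [0.16, 1.93], [-2.52, 2.52]. Speed limits (rad/s): [1.89, 1.89, 2.39, 2.39, 3.01, 3.01, 3.01].

INTERFACE

Orientations are given as [roll, pitch, yaw] about the fixed x, y, z axes, in that order (R = Rz(yaw) Ry(pitch) Rx(roll)).
In Python, from workcell import bot gives the robot as it stands.
- The arm moves only by the shell command python3 -m crank 'ROWS' [FORCE]. ROWS is a JSON object of lists of equal length, an entry for each row: "travel": the shift along the world's x, y, z in cm, a list of three; "turn": the turn, a rotation vector about the world's x, y, z in degrees, a list of three; "gripper": the closure, from 0 (fully open) to 1 (shut). A call has exactly 5 rows; each row is the pose to reach, as a shift and turn from the pose commanded when the call began; what a row does not reach only later rows make up. A row lasts 1/10 s, in which the tool goes at most 50 mm and 8.59 degrees, less where a joint would pass 70% of its speed; a pose out of reach is approached as far as the arm can. A call with a gripper value outside its range is refused whole. The fingers move at their own pace and stop on an object; FORCE is the grip in N (left out, the last holds). Time passes only in rows, so rows that repeat a pose let the fingers close, or fill a call up. It gives the time, the measured TCP pose, the force, the opening and the grip force at its end, in the units of the state.
- bot.observe(): the state, without advancing time (a new reading comes with each control period).
- bot.grab_frame(name): name is "side" or "top"; returns a dict with "pixels" (420x560x3 uint8, red, green, blue), "fx", "fy", "cx", "cy" (pixels), "dist" ([k1, k2, p1, p2, k3] as OpenCV has them; the pictures are not rectified), "extrinsics" (4x4, takes a point from world to camera coordinates). Camera axes: x right, y down, z forward; pixel columns grow to the right and rows downward; lengths in m; the calibration is good to about 2 mm. A picture is of the moment at which its call begins. There is no depth.
- bot.job_done(): hands the job in; it is judged then, once.
The state is a dict: "clock": time; "qpos": joint angles; "qd": joint speeds; "joint_efforts": joint torques, N m; "position": TCP position; "tool_rot": TCP orientation; "force": force on the tool from outside, world axes, zero at the start; "moment": the same for the moment, N m; "grip_width": finger opening in m; "finger_force": force on a finger pad.
Only numpy, scipy, OpenCV 4.12 (cv2) and the standard library are available. Lean on these libraries where they do the work, as an engineer would, in place of code of your own. Each camera call takes 0.05 s, during which the arm holds its last target. There are 200 camera calls.

TASK

Put the winged aluminium cap nut on the steel screw of the clamping block, turn it gently backward (counter-clockwise from above) until you feel the thread start drop, then forward (clockwise) until it is down on the wooden ring and finger-tight, so that it presses on the ring and does not just lie on it. Never force the nut when it stops or sits on the thread, let go of it at the end, and leave the faceplate, the vase and the plug where they are.

Things in the scene. Friction and masses are not known exactly. Their poses are not given: they have to be found in the camera images.
- nut: aluminium cap nut, on its open rim on the bench, 0.2 to 0.4 kg: round cap 72 mm across, 48 mm tall, closed top, bore 59 mm wide and 42 mm deep, and across the top a straight upright wing. Origin: centre of the rim's underside; z up, x along the wing.
- nut_wing (a point): middle of the nut's wing (the grip), 61 mm above the rim: a bar 60 mm long (along x), 14 mm thick, reaching from 48 to 74 mm above the rim.
- nut_lugs (a point): on the nut's axis, 6 mm above the rim, level with the middle of four round inner lugs 5 mm thick that stand inwards to 21.5 mm from the axis, at 0, 90, 180 and 270 degrees from the nut's x.
- jig: plywood clamping block, 180 x 130 x 30 mm, fixed to the bench. Origin: centre of its underside; z up, x along the long side. On its centre stands a fixed vertical steel screw. All heights 'over the block's underside' are from this origin.
- screw_tip (a point): tip of the steel screw, on its axis, 89 mm over the block's underside. Plain core 40 mm across, tapered over the top 8 mm to 28 mm. Below it a four-start right-hand thread, 56 mm across: clockwise from above is forward, and lowers the nut 40 mm a full turn (6.4 mm per rad). Threads are 3 mm thick and leave a lug 2 mm of play up and down; self-locking.
- screw_start (a point): on the axis at the height of the 4 thread starts (77 mm, 90 degrees apart, angle not measured; this point's axes are the block's). With the wing along or square to the block's long side the lugs rest on the crests, rim 67 to 73 mm over the block's underside, the starts 12 to 46 degrees BACKWARD. Turned back, the lugs climb the crests; unless held up the nut then drops 8 to 9 mm: rim 64 to 66 mm.
- screw_seat (a point): on the axis, 50 mm over the block's underside: the ring's top, where the rim ends. From the thread start it is about 130 degrees forward to touch the ring, 18 more (free play) to hard turning. Finger-tight is 0.4 to 1 N m, pressing the ring with 11 to 28 N (7 needed). Over 50 N between nut and screw harms them. Stops bar turning back over 12 degrees past the drop, and forward off a crest.
- blank: turned wooden ring, the workpiece to be clamped, 136 mm across, 20 mm thick, centre hole 61 mm, lying loose and flat on the block round the screw (under the screw's threads). Origin: centre of its underside, z up.
- faceplate: dark steel lathe faceplate, 84 mm across, 36 mm tall, with a hub and no wing, a bystander to leave alone. Origin: centre of its underside.
- vase: small turned wooden vase, 64 mm across, 105 mm tall, a bystander to leave alone. Origin: centre of its underside.
- plug: small turned wooden plug, 40 mm across, 34 mm tall, a bystander to leave alone. Origin: centre of its underside.
Mind the look-alikes: they are no part of the job. There is more than one size of the blank; the one meant has the size given above.

How it is judged:
On the way:
1. the nut has dropped into the thread start, upright on the screw (horizontal distance between nut and jig below 0.004 m and angle between nut's own z axis and vertical below 0.12 rad and z of nut in the frame of jig below 0.0665 m), for 0.1 s.
At the end, for the whole second after the job is handed in: The nut is upright (0.12 rad) and centred (4 mm) on the screw, its rim at most 52 mm above the block's underside (on the ring within 2 mm), pressing the ring with over 7 N; the ring lies flat on the block, within 6 mm of the screw's axis; nut at rest and released (horizontal distance between nut and jig below 0.004 m and angle between nut's own z axis and vertical below 0.12 rad and z of nut in the frame of jig below 0.052 m and linear speed of nut below 0.01 m/s and angular speed of nut below 0.05 rad/s and z of blank in the frame of jig below 0.032 m and horizontal distance between blank and jig below 0.006 m and contact force between nut and blank above 7 N); the robot touches nothing.
It fails at once if the nut presses on the screw with more than 50 N (threads damaged) (contact force between nut and jig above 50 N).
It fails at once if the faceplate is pushed more than 30 mm (distance of faceplate from where it was at the start of the episode above 0.03 m).
It fails at once if the vase is pushed more than 30 mm (distance of vase from where it was at the start of the episode above 0.03 m).
It fails at once if the plug is pushed more than 30 mm (distance of plug from where it was at the start of the episode above 0.03 m).
It also fails if it takes over 72 s, if anything falls off the work surface, if the arm or the gripper's body presses on something with over 40 N, if the wrist force passes 120 N, or if a joint passes its speed limit or range.

## Working session

There is one attempt and no reset: what is moved stays moved. The work goes in short steps, Python scripts to look and compute and a shell command to move; the robot and the scene stay as the last step left them, time stands still between calls to the robot, and variables do not carry over. Pictures are saved under pics/ and viewed, at most 10 in all, crops included, and the job is handed in when it is done.

```bash
mkdir -p pics; ls
cat > h.py <<'E'
import numpy as np, cv2
from workcell import bot
def shot(n,f):
    d=bot.grab_frame(n); cv2.imwrite(f,cv2.cvtColor(d["pixels"],cv2.COLOR_RGB2BGR)); np.savez(f[:-4]+'.npz',**{k:np.array(v) for k,v in d.items()}); return d
def K(d): return np.array([[d["fx"],0,d["cx"]],[0,d["fy"],d["cy"]],[0,0,1]],float)
def ray(d,uv):
    p=cv2.undistortPoints(np.array(uv,float).reshape(-1,1,2),K(d),np.array(d["dist"],float)).reshape(-1,2)
    E=np.array(d["extrinsics"]);R,t=E[:3,:3],E[:3,3]
    return -R.T@t,(R.T@np.c_[p,np.ones(len(p))].T).T
def plane(d,uv,z):
    c,r=ray(d,uv); return c+r*((z-c[2])/r[:,2])[:,None]
def proj(d,P):
    E=np.array(d["extrinsics"])
    return cv2.projectPoints(np.array(P,float).reshape(-1,3),cv2.Rodrigues(E[:3,:3])[0],E[:3,3],K(d),np.array(d["dist"],float))[0].reshape(-1,2)
E
python3 - <<'E'
from h import *
for n in("top","side"):
    d=shot(n,f"pics/{n}0.png"); print(n,d["fx"],np.round(ray(d,[[0,0]])[0],3))
print(bot.observe())
E
```

```text
pics
top 435.0634557690554 [ 0.488 -0.03   0.855]
side 426.57019168820995 [0.181 0.423 0.565]
{'clock': 0.1, 'qpos': array([-1.33923432,  0.52192314, -0.03632905,  1.59989678,  0.02116665,
        1.02109723, -0.11278509]), 'qd': array([ 7.11765000e-06, -2.88554084e-03,  1.84999927e-04, -9.82504097e-04,
       -1.31751384e-03, -1.07795175e-03,  1.71499548e-04]), 'joint_efforts': array([ 4.76844638e-03, -9.28472757e+01,  1.98471420e+00, -3.70531905e+01,
        1.82108913e-02,  5.42092297e-03,  6.73676027e-05]), 'position': array([0.18568551, 0.59647232, 0.20822217]), 'tool_rot': array([-3.14065201e+00,  3.49566531e-05,  2.83981758e+00]), 'force': array([-0.67214198,  0.07595441,  0.29207793]), 'moment': array([ 0.01737596,  0.049645  , -0.04491301]), 'finger_force': 0.0, 'grip_width': 0.08553792590806458}
```

View pics/top0.png

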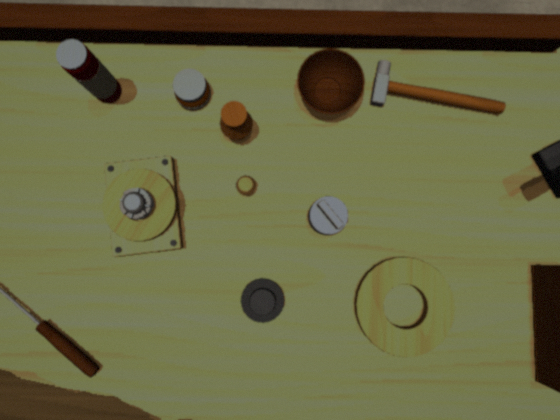

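View pics/side0.png

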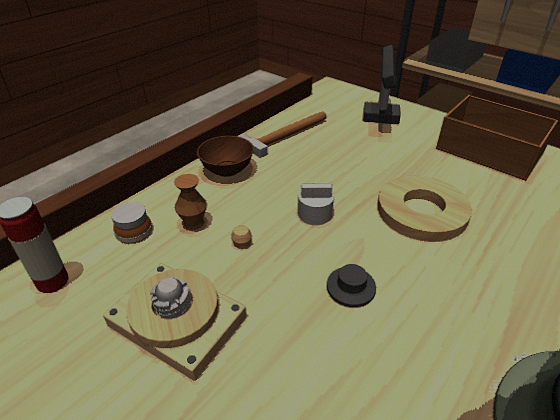

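The top view shows the jig with the ring and screw at about (135,203) and the plug at (246,185). The vase is at (235,118) and the large decoy ring at (404,306).

Things that could be taken for the nut, in the top view:
- a round aluminium cap with a bar across it, at (328,215)
- the dark faceplate with a hub, at (262,300)
- the grey-lidded jar, at (190,87)

By the description (aluminium, with a wing) I choose (328,215), and check it in a crop.

Run:
```python
import cv2,numpy as np
t=cv2.imread('pics/top0.png')
a=cv2.resize(t[175:255,288:368],(400,400),interpolation=cv2.INTER_CUBIC)
b=cv2.resize(t[153:258,90:195],(400,400),interpolation=cv2.INTER_CUBIC)
cv2.imwrite('pics/crop.png',cv2.convertScaleAbs(np.hstack([a,b]),alpha=1.5))
```

```text
(no output)
```

View pics/crop.png

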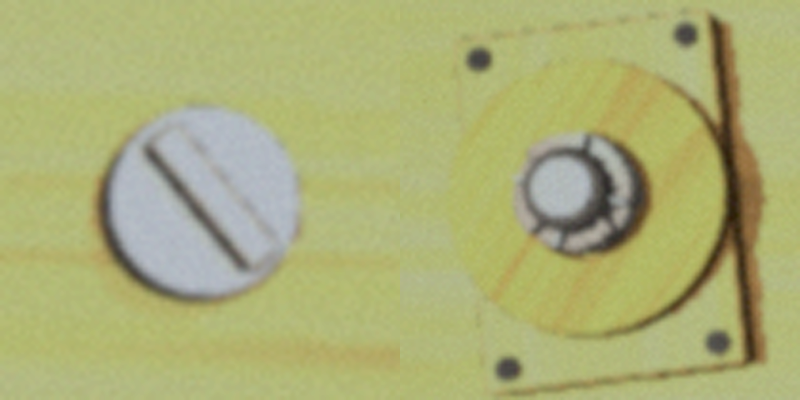

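The crop confirms the winged cap nut, centred at about (328.4,215.4) in the top view with its wing running upper-left to lower-right. The screw tip is at about (132,202), and the four bolt heads of the block are visible.

```bash
cat > m.py <<'E'
from h import *
def ld(f): return np.load(f)
if __name__=="__main__":
    d=ld('pics/top0.npz'); im=d["pixels"]; hsv=cv2.cvtColor(cv2.GaussianBlur(im,(3,3),0),cv2.COLOR_RGB2HSV)
    m=((hsv[...,1]<70)&(hsv[...,2]>70)).astype(np.uint8)
    n,l,s,c=cv2.connectedComponentsWithStats(m)
    for i in range(1,n):
        if s[i,4]>60: print(s[i],c[i])
    s2=ld('pics/side0.npz')
    # bolts
    g=hsv[...,2]; mm=np.zeros_like(m); mm[153:258,95:190]=(g[153:258,95:190]<75)
    B=[]
    for x,y in [(79,59),(285,34),(317,343),(108,369)]:
        u,v=x*105/400+90,y*105/400+153; iu,iv=int(u),int(v)
        p=im[iv-4:iv+6,iu-4:iu+6].sum(2).astype(float); w=np.clip(p.max()*.7-p,0,None)
        yy,xx=np.mgrid[iv-4:iv+6,iu-4:iu+6]; B.append([(w*xx).sum()/w.sum(),(w*yy).sum()/w.sum()])
    P=plane(d,B,.031); print(np.round(B,1),P[:,:2],'jig centre',P.mean(0))
    e=P[[3,2]].mean(0)-P[[0,1]].mean(0); print('long yaw deg',np.degrees(np.arctan2(e[1],e[0])),np.linalg.norm(e))
    e=P[[1,2]].mean(0)-P[[0,3]].mean(0); print('short',np.degrees(np.arctan2(e[1],e[0])),np.linalg.norm(e))
    print('tip plane',plane(d,[[132,201.8]],.089), 'nut cap', plane(d,[[328.4,215.4]],.048))
    W=np.array([(147,148),(180,125),(278,245),(245,270)])/5+[288,175]
    P=plane(d,W,.074); print(P,P.mean(0)); e=P[[3,2]].mean(0)-P[[0,1]].mean(0); print('wing',np.degrees(np.arctan2(e[1],e[0])),np.linalg.norm(e))
    # side: print projections of estimates
    print(proj(s2,[[*plane(d,[[132,201.8]],.089)[0]],[*P.mean(0)[:2],.074]]))
E
python3 m.py
python3 - <<'E'
import cv2,numpy as np
t=cv2.imread('pics/side0.png')
a=cv2.resize(t[170:235,285:350],(400,400),interpolation=cv2.INTER_CUBIC)
b=cv2.resize(t[260:340,130:210],(400,400),interpolation=cv2.INTER_CUBIC)
cv2.imwrite('pics/crop2.png',cv2.convertScaleAbs(np.hstack([a,b]),alpha=1.5))
E
```

```text
[   0    0  560   14 4504] [349.61234458   4.28374778]
[ 55  39  32  30 749] [70.2670227  53.59012016]
[371  59  20  45 591] [381.29780034  81.43993232]
[ 138   67   68   33 1114] [181.77289048  84.92459605]
[60 85 28  7 89] [75.7752809  88.76404494]
[513  96  47   6 186] [539.88172043  98.44623656]
[120 188  31  31 641] [133.95631825 202.23400936]
[ 309  195   40   40 1242] [328.58695652 214.72866345]
[ 28 224  80   5 242] [ 71.27272727 226.18181818]
[493 234  67   5 216] [528.04166667 235.41203704]
[  0 288  39  37 227] [ 18.82819383 306.50660793]
[ 81 296  29   5  66] [ 96.         297.74242424]
[174 314  55  14 294] [204.34353741 319.06462585]
[ 57 320 118   7 472] [119.54872881 323.51694915]
[144 397 123   5 385] [202.52467532 399.0987013 ]
[[110.4 168.1]
 [164.7 161.6]
 [173.2 242.4]
 [118.1 249.3]] [[0.63693166 0.27599238]
 [0.6518008  0.17280859]
 [0.49762607 0.15022443]
 [0.48261821 0.25311861]] jig centre [0.56724419 0.213036   0.031     ]
long yaw deg -171.61738403135067 0.1559097347565046
short -81.75078536340645 0.10411624115284404
tip plane [[0.5670306  0.21315443 0.089     ]] nut cap [[ 0.55335208 -0.13977634  0.048     ]]
[[ 0.57038543 -0.11623082  0.074     ]
 [ 0.57898471 -0.12807369  0.074     ]
 [ 0.53630047 -0.16367846  0.074     ]
 [ 0.52707179 -0.15186191  0.074     ]] [ 0.5531856  -0.13996122  0.074     ]
wing -140.36353503443775 0.05583498802676821
[[168.62160018 284.06287207]
 [317.81518161 184.4813527 ]]
```

View pics/crop2.png

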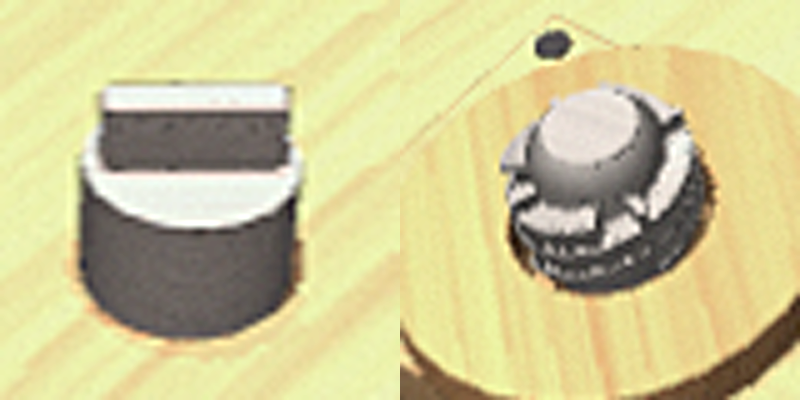

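The side crop shows the wing's top centre at about (316.9,185.8) and the screw's tip disc at about (168,286). Both sit about 1 to 2 px from where the top view predicts, with the same bias. I'll now move over towards the nut while refining by triangulation.

```bash
python3 - <<'E'
from h import *
t=np.load('pics/top0.npz');s=np.load('pics/side0.npz')
def tri(a,b):
    A=np.zeros((3,3));B=np.zeros(3)
    for d,p in((t,a),(s,b)):
        c,r=ray(d,[p]);r=r[0]/np.linalg.norm(r);M=np.eye(3)-np.outer(r,r);A+=M;B+=M@c
    return np.linalg.solve(A,B)
print(tri((328.3,214.4),(316.9,185.8)),tri((132,201.8),(168,286)))
print(plane(s,[[316.9,185.8]],.074),plane(s,[[168,286]],.089))
W=np.array([(103,86),(290,86),(290,108),(103,110)])*65/400+[285,170]
P=plane(s,W,.074);e=P[[1,2]].mean(0)-P[[0,3]].mean(0);print(P.mean(0),np.degrees(np.arctan2(e[1],e[0])),np.linalg.norm(e))
E
python3 -m crank '{"travel":[[2.2,-4.4,0],[4.4,-8.8,0],[6.6,-13.2,0],[8.8,-17.6,0],[11,-22,0]],"turn":[[0,0,-8],[0,0,-16],[0,0,-24],[0,0,-32],[0,0,-40]],"gripper":[0,0,0,0,0]}' 40
python3 -m crank '{"travel":[[2.2,-4.4,0],[4.4,-8.8,0],[6.6,-13.2,0],[8.8,-17.6,0],[11,-22,0]],"turn":[[0,0,-8],[0,0,-16],[0,0,-24],[0,0,-32],[0,0,-40]],"gripper":[0,0,0,0,0]}' 40
python3 -c "from workcell import bot;print(bot.observe()['qpos'])"
```

```text
[ 0.55294706 -0.13629332  0.07303482] [0.56753797 0.21442584 0.08544511]
[[ 0.55203847 -0.1353176   0.074     ]] [[0.5648496  0.21607599 0.089     ]]
[ 0.55192447 -0.13527506  0.074     ] -140.31340832426534 0.05891805365780505
clock: 0.6
position: [0.2962, 0.3748, 0.2086]
tool_rot: [-3.141, -0.0, 2.136]
force: [1.0, 0.3, 0.1]
grip_width: 0.0857
finger_force: 0.0
clock: 1.1
position: [0.4062, 0.1549, 0.2088]
tool_rot: [3.142, -0.0, 1.438]
force: [1.6, 0.5, -0.6]
grip_width: 0.0852
finger_force: 0.0
[-0.86020093  0.23292655  0.4267276   2.09052266 -0.12876352  0.84222807
 -0.49045229]
```

```bash
python3 -m crank '{"travel":[[2.2,-4.4,0],[4.4,-8.8,0],[6.6,-13.2,0],[8.8,-17.6,0],[11,-22,0]],"turn":[[0,0,-8],[0,0,-16],[0,0,-24],[0,0,-32],[0,0,-40]],"gripper":[0,0,0,0,0]}' 40
python3 -m crank '{"travel":[[1.8,-3.6,0],[3.6,-7.2,-1],[3.6,-7.2,-4],[3.6,-7.2,-7],[3.6,-7.2,-9]],"turn":[[0,0,-2.7],[0,0,-2.7],[0,0,-2.7],[0,0,-2.7],[0,0,-2.7]],"gripper":[0,0,0,0,0]}' 40
python3 - <<'E'
from h import *
print(bot.observe()['position'],bot.observe()['tool_rot'],bot.observe()['qpos'])
a=shot('top','pics/t1.png')["pixels"][140:290,250:430];b=shot('side','pics/s1.png')["pixels"][80:230,230:410]
cv2.imwrite('pics/v1.png',cv2.cvtColor(cv2.convertScaleAbs(cv2.resize(np.hstack([a,b]),(796,332)),alpha=1.5),cv2.COLOR_RGB2BGR))
E
```

```text
clock: 1.6
position: [0.5163, -0.0651, 0.2087]
tool_rot: [-3.141, -0.0, 0.74]
force: [0.5, 0.9, -0.8]
grip_width: 0.0856
finger_force: 0.0
clock: 2.1
position: [0.5509, -0.1354, 0.1165]
tool_rot: [-3.14, 0.001, 0.698]
force: [0.8, 0.2, -0.1]
grip_width: 0.0854
finger_force: 0.0
[ 0.55092095 -0.13536899  0.11653668] [-3.14008443e+00  1.49196758e-03  6.97656993e-01] [-0.24656192  0.6200797   0.5545697   1.85639457 -0.4436654   0.79270499
 -0.33011732]
```

View pics/v1.png

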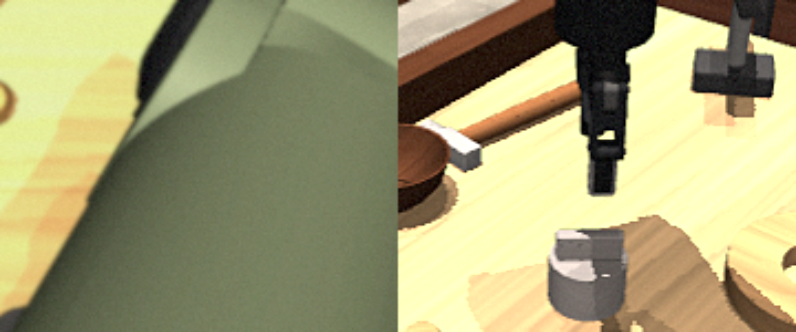

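Run:
```python
from h import *
s=np.load('pics/s1.npz');p=np.array([.5509,-.1354,.1165]);y=.698
n=np.array([np.sin(y),-np.cos(y),0])
for k in(-.05,.0,.05): print(k,proj(s,[p+k*n+[0,0,.013]]))
x=np.array([np.cos(y),np.sin(y),0]);print(proj(s,[p,p+x*.01]))
print('wing top', proj(s,[[.5525,-.1376,.074]]))
```

```text
-0.05 [[321.16552796 177.45716292]]
0.0 [[318.92742136 161.86958386]]
0.05 [[316.89531452 147.73865464]]
[[318.55902138 167.71171692]
 [313.22616599 167.75495033]]
wing top [[317.39364616 185.17024647]]
```

Run:
```python
from h import *
s=np.load('pics/s1.npz');g=s["pixels"].sum(2)
for r in(155,160,164,168): print(r,g[r,310:336])
for r in(186,188,190): print(r,g[r,295:340])
```

```text
155 [477 477 477 487 503 400 202 164 127  25  26  34  30  43  22  38  15 120
 132 395 506 479 477 483 485 480]
160 [471 468 468 467 490 382 168 171 107  11  24  39  41  51  52  46  47 119
 267 447 494 480 477 473 466 472]
164 [464 460 468 478 498 353 137 167  93  25  45  37  14  30   3  24  72 117
 322 462 474 450 464 472 466 475]
168 [483 487 480 472 485 500 483 336 234 265 259 274 290 278 296 312 310 417
 494 488 475 476 479 484 485 476]
186 [485 484 487 489 486 436 375 435 492 490 485 486 481 492 484 487 500 468
 461 478 382 190 181 186 198 200 200 192 192 191 198 194 196 199 199 221
 228 246 297 306 315 330 326 316 298]
188 [488 482 479 472 475 446 303 136 179 209 209 204 209 207 208 201 209 201
 211 219 212 227 220 189 182 187 187 187 187 190 185 193 188 192 191 193
 186 264 326 323 322 313 302 296 288]
190 [472 470 473 490 491 457 308 205 199 210 234 237 234 234 229 240 201 183
 209 234 239 239 209 190 198 196 197 193 203 202 197 192 194 199 198 182
 211 294 325 312 301 299 283 286 282]
```

```bash
python3 -m crank '{"travel":[[0.2,-0.1,-2],[0.25,-0.15,-4],[0.25,-0.15,-5.5],[0.25,-0.15,-6.3],[0.25,-0.15,-6.3]],"turn":[[0,0,-0.3],[0,0,-0.3],[0,0,-0.3],[0,0,-0.3],[0,0,-0.3]],"gripper":[0,0,0,0,0]}' 40
python3 -m crank '{"travel":[[0,0,0],[0,0,0],[0,0,0],[0,0,0],[0,0,0]],"turn":[[0,0,0],[0,0,0],[0,0,0],[0,0,0],[0,0,0]],"gripper":[0.5,0.7,1,1,1]}' 40
python3 -m crank '{"travel":[[0,0,0],[0,0,0],[0,0,0],[0,0,0],[0,0,0]],"turn":[[0,0,0],[0,0,0],[0,0,0],[0,0,0],[0,0,0]],"gripper":[1,1,1,1,1]}' 40
```

```text
clock: 2.7
position: [0.5541, -0.1367, 0.0554]
tool_rot: [-3.141, 0.001, 0.693]
force: [0.6, 0.6, 0.6]
grip_width: 0.0854
finger_force: 0.0
clock: 3.2
position: [0.5544, -0.1368, 0.0559]
tool_rot: [3.141, -0.0, 0.693]
force: [0.2, -0.6, -0.0]
grip_width: 0.0125
finger_force: 0.0
clock: 3.7
position: [0.5543, -0.1368, 0.0556]
tool_rot: [-3.142, 0.0, 0.693]
force: [0.8, -0.2, -1.1]
grip_width: -0.0001
finger_force: 0.0
```

The fingers shut without catching the wing, so I'll look.

Run:
```python
from h import *
a=shot('top','pics/t2.png')["pixels"][140:290,250:430];b=shot('side','pics/s2.png')["pixels"][80:230,230:410]
cv2.imwrite('pics/v2.png',cv2.cvtColor(cv2.convertScaleAbs(cv2.resize(np.hstack([a,b]),(796,332)),alpha=1.5),cv2.COLOR_RGB2BGR))
```

```text
(no output)
```

View pics/v2.png

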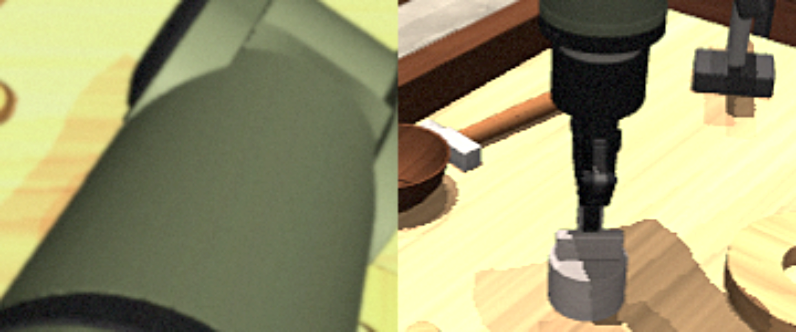

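The side view shows the closed fingertips ending at the wing's top edge, at about (591,228) in the crop, and the nut unmoved. The fingers appear to have closed over the wing, so I'll check the fingertip height against the cameras.

Run:
```python
from h import *
s=np.load('pics/s2.npz');g=s["pixels"].sum(2)
for z in(.0556,.065,.074,.08): print(z,proj(s,[[.5543,-.1368,z]]))
for r in range(172,194): print(r,g[r,300:334])
print(bot.observe())
```

```text
0.0556 [[315.93570147 192.55752397]]
0.065 [[316.17070245 188.72946228]]
0.074 [[316.39871584 185.01267508]]
0.08 [[316.55238951 182.50626038]]
172 [469 476 478 486 491 490 488 480 481 491 467 306  46  11  10  10   0  33
  23  19   2  24  44  17   0 278 462 506 493 489 487 485 478 483]
173 [477 483 489 492 496 486 485 477 484 505 462 293 127 102  67  52  35  56
  48  29  46  96 118 313 404 466 517 503 497 481 475 482 485 488]
174 [482 488 495 493 487 473 480 486 491 515 417 191 166 136  33  39  43  18
  33  51  29  86 194 447 535 517 499 497 484 475 473 484 486 488]
175 [495 493 493 481 477 476 490 485 489 515 410 203 147 122  38  29  13  43
  50  26  19 118 212 420 522 497 486 480 483 481 481 493 488 491]
176 [491 490 479 481 479 489 492 492 489 505 427 230 169 136  35  49  22  24
  21  33   4 120 203 410 512 492 483 479 484 490 487 493 494 493]
177 [476 483 484 478 483 496 494 487 490 509 429 225 164 138  34  47  44  36
   9  49  23 120 197 407 503 490 476 481 488 490 489 494 491 495]
178 [484 481 485 491 485 488 485 491 490 519 374 133 166 125  26  36  23  49
  38  42   0 113 272 
[... 2187 characters left out ...]
8]
{'clock': 3.8, 'qpos': array([-0.19695598,  0.70925799,  0.4880226 ,  1.87951365, -0.50827702,
        0.67839118, -0.28259547]), 'qd': array([-0.00011786, -0.00154182,  0.00029551,  0.00079714, -0.00110945,
       -0.00047035, -0.00012967]), 'joint_efforts': array([ 3.08146351e-03, -8.97233748e+01,  1.58300096e+01, -2.37947738e+01,
        1.36542504e-02,  2.26001124e-03, -1.99461724e-04]), 'position': array([ 0.55429169, -0.13676281,  0.05569022]), 'tool_rot': array([-3.14154084e+00, -1.05369669e-05,  6.92942612e-01]), 'force': array([0.90240248, 0.90793859, 0.00607707]), 'moment': array([ 0.04695805,  0.02193366, -0.01747055]), 'finger_force': 0.0, 'grip_width': -7.044538598311199e-05}
```

The nut is unmoved, and the fingertips ended over the wing's top face at about 75 mm, although the reported TCP was 56 mm. The real tips therefore sit about 19 mm above the reported TCP. I'll open, go 2.1 cm lower and close again, watching the width: 14 mm means the wing, 72 mm the cap.

```bash
python3 -m crank '{"travel":[[0,0,0.5],[0,0,0.5],[0,0,0.5],[0,0,0.5],[0,0,0.5]],"turn":[[0,0,0],[0,0,0],[0,0,0],[0,0,0],[0,0,0]],"gripper":[0,0,0,0,0]}' 30
python3 -m crank '{"travel":[[0,0,0],[0,0,-0.5],[0,0,-1.2],[0,0,-2],[0,0,-2.6]],"turn":[[0,0,0],[0,0,0],[0,0,0],[0,0,0],[0,0,0]],"gripper":[0,0,0,0,0]}' 30
python3 -m crank '{"travel":[[0,0,0],[0,0,0],[0,0,0],[0,0,0],[0,0,0]],"turn":[[0,0,0],[0,0,0],[0,0,0],[0,0,0],[0,0,0]],"gripper":[0.3,0.6,0.8,1,1]}' 30
python3 -m crank '{"travel":[[0,0,0],[0,0,0],[0,0,0],[0,0,0],[0,0,0]],"turn":[[0,0,0],[0,0,0],[0,0,0],[0,0,0],[0,0,0]],"gripper":[1,1,1,1,1]}' 30
```

```text
clock: 4.3
position: [0.5543, -0.1367, 0.0606]
tool_rot: [-3.141, 0.0, 0.693]
force: [-0.5, -0.0, -0.7]
grip_width: 0.0723
finger_force: 0.0
clock: 4.8
position: [0.554, -0.1367, 0.0336]
tool_rot: [-3.141, 0.001, 0.693]
force: [-0.1, -0.0, 0.0]
grip_width: 0.0854
finger_force: 0.0
clock: 5.3
position: [0.5546, -0.1369, 0.035]
tool_rot: [3.141, -0.0, 0.693]
force: [-1.7, 1.6, -2.1]
grip_width: 0.0131
finger_force: 36.3
clock: 5.8
position: [0.5542, -0.1367, 0.0346]
tool_rot: [-3.141, 0.0, 0.693]
force: [0.5, -0.6, -2.5]
grip_width: 0.0132
finger_force: 36.0
```

The wing is gripped: width 13.2 mm at 36 N, with the rim at the reported z minus 0.0346. Now I lift, then carry and turn to a wing yaw of 188.3°.

```bash
python3 -m crank '{"travel":[[0,0,1],[0,0,3],[0,0,6],[0,0,9],[0,0,12]],"turn":[[0,0,0],[0,0,8],[0,0,16],[0,0,24],[0,0,32]],"gripper":[1,1,1,1,1]}' 30
python3 -m crank '{"travel":[[0,2,0.5],[0,5,1],[0,8,1],[0,11,1],[0,14,1]],"turn":[[0,0,8],[0,0,16],[0,0,24],[0,0,32],[0,0,40]],"gripper":[1,1,1,1,1]}' 30
python3 -m crank '{"travel":[[0,3,0],[0,6,0],[0,9,0],[0,12,0],[0,15,0]],"turn":[[0,0,8],[0,0,16],[0,0,24],[0,0,32],[0,0,40]],"gripper":[1,1,1,1,1]}' 30
python3 -m crank '{"travel":[[0.3,2,0],[0.6,4,0],[1,6,0],[1,6,0],[1,6,0]],"turn":[[0,0,8],[0,0,16],[0,0,24],[0,0,32],[0,0,36.6]],"gripper":[1,1,1,1,1]}' 30
python3 - <<'E'
from h import *
o=bot.observe();print(o['position'],o['tool_rot'],o['qpos'],o['force'],o['grip_width'])
a=shot('top','pics/t3.png')["pixels"][120:300,30:260];b=shot('side','pics/s3.png')["pixels"][170:350,60:290]
cv2.imwrite('pics/v3.png',cv2.cvtColor(cv2.convertScaleAbs(cv2.resize(np.hstack([a,b]),(798,312)),alpha=1.5),cv2.COLOR_RGB2BGR))
E
```

```text
clock: 6.3
position: [0.554, -0.1371, 0.1566]
tool_rot: [3.141, 0.001, 1.257]
force: [0.8, -0.9, -2.5]
grip_width: 0.0132
finger_force: 36.0
clock: 6.8
position: [0.5542, 0.0041, 0.1656]
tool_rot: [3.141, 0.001, 1.955]
force: [-0.2, -0.2, -2.3]
grip_width: 0.0133
finger_force: 36.0
clock: 7.3
position: [0.5542, 0.154, 0.1655]
tool_rot: [-3.141, 0.001, 2.653]
force: [0.5, 0.3, -3.2]
grip_width: 0.0128
finger_force: 36.0
clock: 7.8
position: [0.5643, 0.2133, 0.1652]
tool_rot: [-3.141, 0.0, -2.991]
force: [0.2, 0.2, -2.5]
grip_width: 0.0134
finger_force: 36.0
[0.56432627 0.21334575 0.16518307] [-3.14074821e+00  3.15758969e-04 -2.99059414e+00] [-0.37374924  0.53620735 -0.12433208  1.69866753  0.08136877  0.91169453
  1.19112145] [ 0.16011807  0.21556347 -2.46237012] 0.013420433631121017
```

View pics/v3.png

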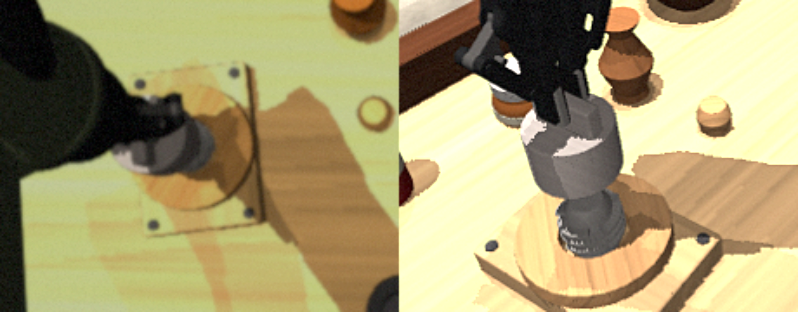

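The top view shows the nut above the screw, partly hidden by the hand, with its cap edge at about (115 to 215, 150) in the crop. In the side view the cap is upright over the screw, spanning about (525 to 622, 95 to 198) in the crop. I'll measure the cap axis against the screw.

Run:
```python
from h import *
p=np.array([.5643,.2133]);th=np.linspace(0,2*np.pi,181)
def hull(d,c,zs,r): return np.vstack([proj(d,np.c_[c[0]+r*np.cos(th),c[1]+r*np.sin(th),0*th+z]) for z in zs])
for n in('t3','s3'):
    d=np.load(f'pics/{n}.npz');g=d["pixels"].astype(int)
    for dx,dy in((0,0),(.01,0),(0,.01)):
        H=hull(d,p+[dx,dy],(.1306,.1786),.036);print(n,dx,dy,'x',H[:,0].min(),H[:,0].max(),'y',H[:,1].min(),H[:,1].max())
    H=hull(d,p,(.1306,),.036); print('rim bottom', H[H[:,1].argmax()])
    hsv=cv2.cvtColor(d["pixels"],cv2.COLOR_RGB2HSV)
    rows=range(248,275,4) if n=='s3' else range(196,222,3)
    c0,c1=(125,200) if n=='s3' else (85,165)
    for r in rows: print(r,' '.join(f"{s}/{v}" for s,v in hsv[r,c0:c1,1:]))
```

```text
t3 0 0 x 90.70954062845715 145.6410579904105 y 174.48188492685017 222.21770499947374
t3 0.01 0 x 91.08884444351779 145.92360908901554 y 168.1924965261263 216.22213603189607
t3 0 0.01 x 84.28278088658243 139.65030625238307 y 174.3486708337179 222.09592005152626
rim bottom [123.67315034 222.217705  ]
196 106/12 57/9 191/4 255/3 0/0 255/1 0/0 255/1 36/7 85/3 255/3 64/8 255/8 255/4 255/9 70/11 142/9 96/8 128/8 255/4 128/4 213/6 113/9 204/5 227/9 0/0 255/4 255/1 255/6 113/9 255/3 191/4 142/9 255/3 191/12 26/10 32/8 85/15 21/12 204/5 146/7 85/3 170/9 57/18 9/30 44/41 46/50 37/55 43/53 37/55 23/55 27/48 62/37 49/31 27/28 53/29 34/30 74/31 53/29 28/36 27/47 15/51 36/57 25/51 34/52 54/57 97/66 135/72 148/76 162/77 157/78 156/80 149/82 161/76 169/77 156/77 148/76 175/73 175/73 158/76
199 198/9 255/2 255/3 102/5 191/4 85/9 85/6 179/10 255/7 255/3 255/6 85/9 109/7 255/1 255/5 85/6 102/5 255/5 0/0 128/10 219/7 255/3 0/0 255/8 102/10 255/1 255/2 0/0 139/11 98/13 21/12 77/10 159/8 26/20 60/17 73/14 40/19 34/30 44/35 38/40 28/46 38/53 42/55 23/55 27/56 32/55 42/55 28/55 32/55 35/59 46/56 27/48 62/37
[... 6797 characters left out ...]
21/74 24/73 25/72 25/70 25/72 27/67 25/70 16/64 24/65 34/68 34/60 33/61 17/61 30/59 34/60 19/54 22/47 26/40 61/104 71/188 70/207 71/197 69/199 71/198 69/180 110/134 113/133 110/135 109/138 107/138 109/141
272 75/190 78/187 71/187 74/189 74/190 74/189 73/192 76/189 72/192 73/193 76/192 74/201 65/138 26/80 18/58 30/67 27/66 30/69 34/67 25/71 25/70 29/71 32/71 21/74 25/71 31/74 31/75 27/75 24/95 28/90 21/84 26/87 29/89 24/84 21/84 27/85 27/86 22/82 25/83 25/82 36/85 26/79 25/81 23/78 30/77 26/78 28/74 32/72 24/74 32/72 28/72 26/69 28/63 25/61 27/66 22/59 30/59 19/54 10/51 32/56 101/91 129/130 125/126 125/126 123/124 131/123 122/128 129/125 130/126 127/130 128/134 126/125 120/127 108/137 107/141
```

```bash
cat > fit.py <<'E'
from h import *
th=np.linspace(0,2*np.pi,181)
def hull(d,c,zs,r): return cv2.convexHull(np.vstack([proj(d,np.c_[c[0]+r*np.cos(th),c[1]+r*np.sin(th),0*th+z]) for z in zs]).astype(np.float32))
def sd(d,c,zs,r,pts):
    H=hull(d,c,zs,r); return np.array([cv2.pointPolygonTest(H,(float(x),float(y)),True) for x,y in pts])
E
python3 - <<'E'
from fit import *
from scipy.optimize import least_squares
s=np.load('pics/s3.npz');t=np.load('pics/t3.npz')
def bot_edge(d,cols,r0,r1):
    hv=cv2.cvtColor(d["pixels"],cv2.COLOR_RGB2HSV).astype(int); out=[]
    for c in cols:
        v=d["pixels"].astype(float)[r0:r1,c].sum(1); sat=hv[r0:r1,c,1]; out.append((c,list(v.astype(int)),list(sat)))
    return out
for c,v,sa in bot_edge(s,(145,150,175,180),270,290): print('s',c,v,sa)
for c,v,sa in bot_edge(t,(110,115,120),213,226): print('t',c,v,sa)
z=(.1306,.1786)
L=[(131.5,252),(132.5,256),(133.5,260),(134.7,264),(136,268),(137.5,272),(187.2,248),(187.8,252),(188.2,256),(188.9,260)]
p=np.array([.5643,.2133])
print('side edges',np.round(sd(s,p,z,.036,L),1))
E
```

```text
s 145 [np.int64(208), np.int64(200), np.int64(198), np.int64(204), np.int64(198), np.int64(211), np.int64(201), np.int64(198), np.int64(200), np.int64(194), np.int64(181), np.int64(254), np.int64(405), np.int64(446), np.int64(435), np.int64(436), np.int64(424), np.int64(428), np.int64(416), np.int64(428)] [np.int64(24), np.int64(25), np.int64(25), np.int64(25), np.int64(26), np.int64(28), np.int64(29), np.int64(29), np.int64(18), np.int64(23), np.int64(16), np.int64(75), np.int64(113), np.int64(117), np.int64(117), np.int64(117), np.int64(120), np.int64(119), np.int64(123), np.int64(119)]
s 150 [np.int64(209), np.int64(213), np.int64(208), np.int64(213), np.int64(201), np.int64(203), np.int64(203), np.int64(199), np.int64(205), np.int64(204), np.int64(205), np.int64(191), np.int64(198), np.int64(252), np.int64(396), np.int64(441), np.int64(442), np.int64(440), np.int64(449), np.int64(454)] [np.int64(28), np.int64(33), np.int64(31), np.int64(24), np.int64(32), np.int64(35), np.int64(28), np.int64(29), np.int64(25), np.int64(28), np.int64(28), np.int64(27), np.int64(11), np.int64(75), 
[... 1796 characters left out ...]
p.int64(272), np.int64(286), np.int64(289), np.int64(281)] [np.int64(51), np.int64(23), np.int64(40), np.int64(39), np.int64(33), np.int64(39), np.int64(44), np.int64(98), np.int64(139), np.int64(150), np.int64(147), np.int64(146), np.int64(154)]
t 120 [np.int64(139), np.int64(132), np.int64(149), np.int64(141), np.int64(152), np.int64(118), np.int64(104), np.int64(103), np.int64(169), np.int64(233), np.int64(270), np.int64(279), np.int64(276)] [np.int64(31), np.int64(43), np.int64(38), np.int64(36), np.int64(24), np.int64(52), np.int64(47), np.int64(104), np.int64(142), np.int64(152), np.int64(148), np.int64(158), np.int64(156)]
side edges [-0.  -0.3 -0.6 -0.7 -0.7 -0.4  1.   1.2  1.6  1.7]
```

Run:
```python
from fit import *
from scipy.optimize import least_squares
s=np.load('pics/s3.npz');t=np.load('pics/t3.npz');z=(.1306,.1786)
S=[(131.5,252),(132.5,256),(133.5,260),(134.7,264),(136,268),(137.5,272),(187.2,248),(187.8,252),(188.2,256),(188.9,260),(145,281.3),(150,283.5),(180,276.7)]
T=[(95.5,211),(97.8,214),(102.5,217),(110,219.7),(115,220),(120,220.3)]
for n,d,P in(('side',s,S),('top',t,T)):
    r=least_squares(lambda c:sd(d,c,z,.0355,P),[.5643,.2133]);print(n,r.x,np.round(r.fun,1))
```

```text
side [0.56627402 0.21365364] [ 0.5  0.2 -0.1 -0.2 -0.2  0.  -0.4 -0.2  0.2  0.3  0.2 -0.   0.5]
top [0.56560666 0.21453437] [ 0.3 -0.2 -0.1 -0.6  0.   0.6]
```

The nut is centred on the screw to within about 1 mm. Its axis lies about 1.7 mm along the wing from the TCP, towards +x. I'll descend with force checks.

```bash
python3 -m crank '{"travel":[[0,0.05,-1],[0,0.05,-2.2],[0,0.05,-3.4],[0,0.05,-4.4],[0,0.05,-4.4]],"turn":[[0,0,0],[0,0,0],[0,0,0],[0,0,0],[0,0,0]],"gripper":[1,1,1,1,1]}' 20
python3 -m crank '{"travel":[[0,0,-0.1],[0,0,-0.2],[0,0,-0.4],[0,0,-0.6],[0,0,-0.8]],"turn":[[0,0,0],[0,0,0],[0,0,0],[0,0,0],[0,0,0]],"gripper":[1,1,1,1,1]}' 20
python3 -c "from workcell import bot;o=bot.observe();print(o['force'],o['moment'],o['position'])"
```

```text
clock: 8.4
position: [0.5634, 0.2134, 0.1188]
tool_rot: [-3.141, -0.003, -2.997]
force: [0.2, -0.4, -2.4]
grip_width: 0.0132
finger_force: 35.9
clock: 8.9
position: [0.5644, 0.2138, 0.1127]
tool_rot: [3.142, 0.0, -2.997]
force: [-0.6, -0.4, -3.1]
grip_width: 0.0131
finger_force: 36.0
[-0.64959762 -0.39893583 -3.08431301] [ 0.03294957 -0.0104741  -0.01803869] [0.56437256 0.21375397 0.11268909]
```

```bash
python3 -m crank '{"travel":[[0,0,-0.1],[0,0,-0.2],[0,0,-0.3],[0,0,-0.4],[0,0,-0.4]],"turn":[[0,0,0],[0,0,0],[0,0,0],[0,0,0],[0,0,0]],"gripper":[1,1,1,1,1]}' 20
python3 -c "from workcell import bot;o=bot.observe();print(o['force'],o['moment'],o['position'])"
```

```text
clock: 9.4
position: [0.5647, 0.2135, 0.1087]
tool_rot: [-3.141, 0.001, -2.997]
force: [2.7, -1.6, -2.4]
grip_width: 0.0127
finger_force: 35.9
[ 2.73771144 -1.55571233 -2.40576258] [-0.36158357 -0.80365448  0.01955616] [0.5646934  0.21352191 0.10870581]
```

```bash
python3 -m crank '{"travel":[[0.05,-0.03,0],[0.05,-0.03,-0.05],[0.05,-0.03,-0.1],[0.05,-0.03,-0.2],[0.05,-0.03,-0.2]],"turn":[[0,0,0],[0,0,0],[0,0,0],[0,0,0],[0,0,0]],"gripper":[1,1,1,1,1]}' 20
python3 -c "from workcell import bot;o=bot.observe();print(o['force'],o['moment'],o['position'])"
```

```text
clock: 9.9
position: [0.5649, 0.2134, 0.1066]
tool_rot: [-3.142, 0.0, -2.997]
force: [2.8, -1.7, -1.5]
grip_width: 0.0128
finger_force: 36.0
[ 2.76602978 -1.6670925  -1.50900945] [-0.24204282 -0.81009557 -0.00575963] [0.5648554  0.21343171 0.10657504]
```

```bash
python3 -m crank '{"travel":[[0.05,-0.03,0],[0.05,-0.03,0],[0.05,-0.03,-0.05],[0.05,-0.03,-0.1],[0.05,-0.03,-0.1]],"turn":[[0,0,0],[0,0,0],[0,0,0],[0,0,0],[0,0,0]],"gripper":[1,1,1,1,1]}' 20
python3 -c "from workcell import bot;o=bot.observe();print(o['force'],o['moment'],o['position'])"
```

```text
clock: 10.4
position: [0.5653, 0.2132, 0.1056]
tool_rot: [3.142, -0.0, -2.997]
force: [1.4, -0.0, -2.9]
grip_width: 0.0133
finger_force: 36.0
[ 1.44918097 -0.00898693 -2.94450803] [ 0.12761727 -0.44517926 -0.03614681] [0.56526385 0.21321874 0.10560694]
```

```bash
python3 -m crank '{"travel":[[0.05,0,0],[0.05,0,-0.05],[0.05,0,-0.1],[0.05,0,-0.15],[0.05,0,-0.15]],"turn":[[0,0,0],[0,0,0],[0,0,0],[0,0,0],[0,0,0]],"gripper":[1,1,1,1,1]}' 20
python3 -c "from workcell import bot;o=bot.observe();print(o['force'],o['moment'],o['position'])"
python3 -m crank '{"travel":[[0,0,-0.05],[0,0,-0.1],[0,0,-0.15],[0,0,-0.2],[0,0,-0.2]],"turn":[[0,0,0],[0,0,0],[0,0,0],[0,0,0],[0,0,0]],"gripper":[1,1,1,1,1]}' 20
python3 -c "from workcell import bot;o=bot.observe();print(o['force'],o['moment'],o['position'])"
```

```text
clock: 10.9
position: [0.5657, 0.2131, 0.1041]
tool_rot: [-3.142, -0.0, -2.997]
force: [0.1, -0.3, -2.5]
grip_width: 0.0128
finger_force: 36.0
[ 0.10931826 -0.32070786 -2.47662345] [ 0.03532286 -0.11640662  0.03153685] [0.56568979 0.2131136  0.10408041]
clock: 11.4
position: [0.566, 0.2133, 0.1027]
tool_rot: [3.141, 0.001, -2.997]
force: [-2.5, -0.5, 7.8]
grip_width: 0.0132
finger_force: 37.2
[-2.50106821 -0.50737174  7.8104328 ] [-0.18912298  0.54278228 -0.00888285] [0.56595056 0.21332005 0.1027369 ]
```

The lugs touch the crests at z ≈ 0.103, so the rim is at about 68 mm and the reading is about 10 N. Next I open to a loose cage of about 18 mm round the wing and raise the tool a little. The nut can then climb and drop under its own weight, with no vertical load from the arm, while I turn it back.

```bash
python3 -m crank '{"travel":[[0,0,0.1],[0,0,0.1],[0,0,0.1],[0.05,0,0.3],[0.1,0,0.5]],"turn":[[0,0,0],[0,0,0],[0,0,0],[0,0,0],[0,0,0]],"gripper":[0.8,0.8,0.8,0.8,0.8]}' 20
python3 -c "from workcell import bot;o=bot.observe();print(o['force'],o['moment'],o['position'])"
```

```text
clock: 11.9
position: [0.5668, 0.2131, 0.1073]
tool_rot: [-3.142, -0.0, -2.997]
force: [0.5, 0.1, 0.2]
grip_width: 0.0168
finger_force: 0.0
[0.51051339 0.06139835 0.23370488] [-0.00221848  0.02174323  0.02091431] [0.56683744 0.21311715 0.10730208]
```

```bash
cat > look.py <<'E'
from fit import *
o=bot.observe();print('F',np.round(o['force'],1),'M',np.round(o['moment'],2),'yaw',round(np.degrees(o['tool_rot'][2])%360,1),'q7',round(o['qpos'][6],2),np.round(o['position'],4))
d=bot.grab_frame('side');hv=cv2.cvtColor(d["pixels"],cv2.COLOR_RGB2HSV).astype(int)
C=[.567,.2135]
def edge(c):
    r0=int(proj(d,[[*C,.085]])[0,1])
    for r in range(r0,r0+60):
        if hv[r,c,1]>65: return r+ (65-hv[r-1,c,1])/(hv[r,c,1]-hv[r-1,c,1])-1
u=int(proj(d,[[*C,.07]])[0,0]); E=[(c,edge(c)) for c in (u-12,u-6,u,u+6,u+12)]
# rim height for which the rim's front edge passes through each
out=[]
for c,r in E:
    if r is None: out.append(None);continue
    zs=np.linspace(.04,.1,61);v=[sd(d,C,(z,),.0355,[(c,r)])[0] for z in zs]
    v=[sd(d,C,(z,z+.048),.0355,[(c,r)])[0] for z in zs]
    out.append(round(float(1000*np.interp(0,-np.array(v)[::-1],zs[::-1]) if v[0]<v[-1] else 1000*np.interp(0,-np.array(v),zs)),1))
print('rim mm',out)
E
python3 look.py
python3 -m crank '{"travel":[[0,0,0],[0,0,0],[0,0,0],[0,0,0],[0,0,0]],"turn":[[0,0,2.5],[0,0,5],[0,0,7.5],[0,0,10],[0,0,12.5]],"gripper":[0.8,0.8,0.8,0.8,0.8]}' 20
python3 look.py
```

```text
F [0.5 0.1 0.2] M [-0.    0.02  0.02] yaw 188.3 q7 1.18 [0.5668 0.2131 0.1073]
rim mm [62.1, 56.9, 55.2, 55.1, 56.8]
clock: 12.45
position: [0.567, 0.2133, 0.1075]
tool_rot: [3.141, 0.001, -2.777]
force: [-0.5, 0.3, 4.0]
grip_width: 0.0172
finger_force: 5.7
F [-0.5  0.3  4. ] M [ 0.12  0.01 -0.18] yaw 200.9 q7 1.36 [0.567  0.2133 0.1075]
rim mm [62.0, 56.9, 55.4, 55.3, 57.0]
```

Run:
```python
from h import *
b=shot('side','pics/s4.png');print(proj(b,[[.567,.2135,.0684],[.567,.2135,.1164]]))
cv2.imwrite('pics/v4.png',cv2.cvtColor(cv2.convertScaleAbs(cv2.resize(b["pixels"][210:350,90:250],(640,560)),alpha=1.5),cv2.COLOR_RGB2BGR))
```

```text
[[170.85244564 293.35985041]
 [165.09098612 271.42222592]]
```

View pics/v4.png

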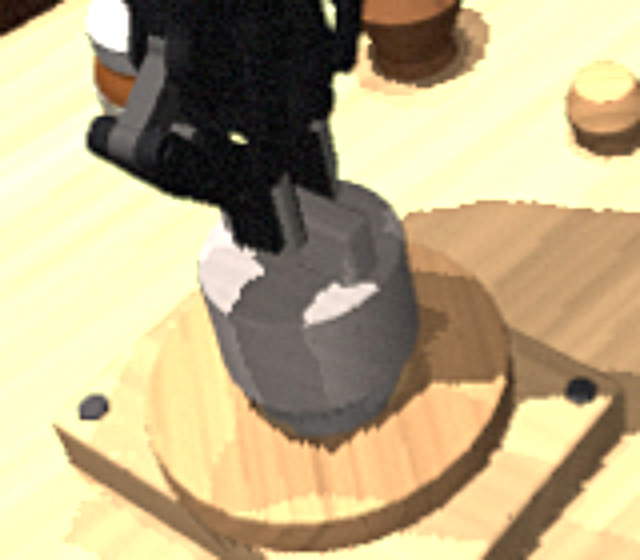

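The picture shows the nut upright on the screw with the fingers loosely around the wing. The cap's top edge lies against the bench at about (370,195) in the crop, so I'll track that edge for the drop.

```bash
cat > look.py <<'E'
from fit import *
o=bot.observe();print('F',np.round(o['force'],1),'M',np.round(o['moment'],2),'yaw',round(np.degrees(o['tool_rot'][2])%360,1),'q7',round(o['qpos'][6],2),np.round(o['position'],4))
d=bot.grab_frame('side');sat=cv2.cvtColor(d["pixels"],cv2.COLOR_RGB2HSV)[...,1].astype(float)
C=[.567,.2135];res=[]
for c in range(182,192):
    for r in range(290,235,-1):          # upward from inside the cap to the bench
        if sat[r,c]<50<=sat[r-1,c]:
            e=r-(50-sat[r,c])/(sat[r-1,c]-sat[r,c])
            zs=np.linspace(.04,.085,46);v=[sd(d,C,(z,z+.048),.0355,[(c,e)])[0] for z in zs]
            res.append(1000*np.interp(0,v,zs));break
print('rim mm',np.round(np.median(res),1),np.round(res,1))
E
python3 look.py
python3 -m crank '{"travel":[[0,0,0],[0,0,0],[0,0,0],[0,0,0],[0,0,0]],"turn":[[0,0,2.5],[0,0,5],[0,0,7.5],[0,0,10],[0,0,12.5]],"gripper":[0.8,0.8,0.8,0.8,0.8]}' 20
python3 look.py
```

```text
F [0.7 0.7 3.6] M [ 0.24 -0.05 -0.11] yaw 200.8 q7 1.36 [0.5671 0.2133 0.1075]
rim mm 64.8 [66.  66.5 65.4 65.2 65.3 64.4 63.2 61.7 57.6 42. ]
clock: 13.1
position: [0.5676, 0.2135, 0.1082]
tool_rot: [-3.141, 0.002, -2.561]
force: [-0.9, 0.3, 15.9]
grip_width: 0.0171
finger_force: 17.7
F [-0.9  0.3 15.9] M [ 0.03  0.24 -0.54] yaw 213.3 q7 1.54 [0.5676 0.2135 0.1082]
rim mm 65.7 [67.5 67.5 67.7 66.7 66.4 65.  63.6 61.6 49.2 40. ]
```

```bash
python3 -m crank '{"travel":[[0,0,0.1],[0,0,0.15],[0,0,0.15],[0,0,0.15],[0,0,0.15]],"turn":[[0,0,0],[0,0,0],[0,0,0],[0,0,0],[0,0,0]],"gripper":[0.8,0.8,0.8,0.8,0.8]}' 20
python3 look.py
python3 -m crank '{"travel":[[0,0,0],[0,0,0.05],[0,0,0.1],[0,0,0.1],[0,0,0.1]],"turn":[[0,0,1.5],[0,0,3],[0,0,4.5],[0,0,6],[0,0,7]],"gripper":[0.8,0.8,0.8,0.8,0.8]}' 20
python3 look.py
```

```text
clock: 13.65
position: [0.567, 0.2132, 0.1088]
tool_rot: [-3.142, 0.0, -2.561]
force: [1.3, 0.8, 5.2]
grip_width: 0.0173
finger_force: 3.3
F [1.3 0.8 5.2] M [ 0.11 -0.23 -0.06] yaw 213.3 q7 1.54 [0.567  0.2132 0.1088]
rim mm 66.5 [67.6 68.4 68.1 67.  66.5 66.2 66.4 62.9 60.5 40.4]
clock: 14.2
position: [0.5667, 0.2131, 0.1096]
tool_rot: [3.141, -0.0, -2.436]
force: [1.1, 0.8, 1.5]
grip_width: 0.0172
finger_force: 6.1
F [1.1 0.8 1.5] M [ 0.26 -0.18 -0.19] yaw 220.4 q7 1.64 [0.5667 0.2131 0.1096]
rim mm 67.2 [68.3 68.7 68.2 67.8 68.5 66.2 66.6 65.4 58.4 40. ]
```

```bash
for i in 1; do python3 -m crank '{"travel":[[0,0,0.03],[0,0,0.05],[0,0,0.1],[0,0,0.1],[0,0,0.1]],"turn":[[0,0,1.5],[0,0,3],[0,0,4.5],[0,0,6],[0,0,7]],"gripper":[0.8,0.8,0.8,0.8,0.8]}' 20; done
python3 look.py
python3 -m crank '{"travel":[[0,0,0.03],[0,0,0.05],[0,0,0.1],[0,0,0.1],[0,0,0.1]],"turn":[[0,0,1.5],[0,0,3],[0,0,4.5],[0,0,6],[0,0,7]],"gripper":[0.8,0.8,0.8,0.8,0.8]}' 20
python3 look.py
```

```text
clock: 14.75
position: [0.5667, 0.2131, 0.1106]
tool_rot: [3.142, -0.0, -2.314]
force: [0.2, 1.3, 0.1]
grip_width: 0.0171
finger_force: 3.7
F [0.2 1.3 0.1] M [ 0.19 -0.14 -0.06] yaw 227.4 q7 1.74 [0.5667 0.2131 0.1106]
rim mm 68.8 [71.6 70.5 69.7 69.3 69.3 68.3 68.3 65.5 60.5 41.5]
clock: 15.3
position: [0.5668, 0.2131, 0.1117]
tool_rot: [3.142, -0.0, -2.192]
force: [1.2, 0.3, 0.3]
grip_width: 0.0172
finger_force: 2.7
F [1.2 0.3 0.3] M [ 0.08 -0.05 -0.08] yaw 234.4 q7 1.84 [0.5668 0.2131 0.1117]
rim mm 69.5 [76.7 75.5 69.6 69.9 69.6 69.4 66.8 66.7 52.2 40. ]
```

```bash
python3 -m crank '{"travel":[[0,0,0.03],[0,0,0.05],[0,0,0.05],[0,0,0.05],[0,0,0.05]],"turn":[[0,0,1.5],[0,0,3],[0,0,4],[0,0,5],[0,0,5]],"gripper":[0.8,0.8,0.8,0.8,0.8]}' 20
python3 look.py
python3 -m crank '{"travel":[[0,0,0],[0,0,0],[0,0,0],[0,0,0],[0,0,0]],"turn":[[0,0,1.5],[0,0,3],[0,0,4],[0,0,5],[0,0,5]],"gripper":[0.8,0.8,0.8,0.8,0.8]}' 20
python3 look.py
```

```text
clock: 15.85
position: [0.5668, 0.2131, 0.1122]
tool_rot: [3.142, -0.0, -2.106]
force: [-0.5, 0.1, -0.7]
grip_width: 0.0172
finger_force: 0.4
F [-0.5  0.1 -0.7] M [0.04 0.04 0.02] yaw 239.4 q7 1.92 [0.5668 0.2131 0.1122]
rim mm 69.7 [79.1 75.8 70.1 71.  69.8 69.  69.6 65.8 52.2 44.3]
clock: 16.4
position: [0.5669, 0.2131, 0.1122]
tool_rot: [-3.142, 0.0, -2.019]
force: [0.1, 0.2, 0.8]
grip_width: 0.0171
finger_force: 0.0
F [0.1 0.2 0.8] M [-0.03 -0.01 -0.03] yaw 244.3 q7 1.99 [0.5669 0.2131 0.1122]
rim mm 58.9 [71.1 68.6 60.2 59.5 59.8 58.4 58.3 55.4 43.  40. ]
```

The nut has dropped about 9 mm into the thread start. Now I lower the cage onto it and turn forward, with the tool following down.

```bash
python3 -m crank '{"travel":[[0,0,-0.2],[0,0,-0.4],[0,0,-0.7],[0,0,-0.7],[0,0,-0.7]],"turn":[[0,0,0],[0,0,0],[0,0,-3],[0,0,-6],[0,0,-10]],"gripper":[0.8,0.8,0.8,0.8,0.8]}' 20
python3 look.py
python3 -m crank '{"travel":[[0,0,-0.05],[0,0,-0.1],[0,0,-0.15],[0,0,-0.2],[0,0,-0.25]],"turn":[[0,0,-5],[0,0,-10],[0,0,-15],[0,0,-20],[0,0,-25]],"gripper":[0.8,0.8,0.8,0.8,0.8]}' 20
python3 look.py
```

```text
clock: 16.95
position: [0.5666, 0.2131, 0.1048]
tool_rot: [3.141, -0.0, -2.196]
force: [-0.1, -0.1, -1.1]
grip_width: 0.0171
finger_force: 0.3
F [-0.1 -0.1 -1.1] M [-0.02  0.13 -0.02] yaw 234.2 q7 1.84 [0.5666 0.2131 0.1048]
rim mm 58.4 [71.8 67.3 59.5 59.8 58.8 58.  55.8 55.  47.4 40. ]
clock: 17.5
position: [0.5667, 0.2131, 0.1025]
tool_rot: [-3.142, -0.0, -2.632]
force: [-0.8, -0.7, 0.5]
grip_width: 0.0172
finger_force: 0.6
F [-0.8 -0.7  0.5] M [-0.07  0.02  0.05] yaw 209.2 q7 1.48 [0.5667 0.2131 0.1025]
rim mm 56.8 [59.6 59.3 58.5 57.6 57.4 56.3 55.8 53.  48.1 40. ]
```

Engaged and following freely, so I continue forward.

```bash
python3 -m crank '{"travel":[[0,0,-0.05],[0,0,-0.1],[0,0,-0.15],[0,0,-0.2],[0,0,-0.25]],"turn":[[0,0,-5],[0,0,-10],[0,0,-15],[0,0,-20],[0,0,-25]],"gripper":[0.8,0.8,0.8,0.8,0.8]}' 20
python3 look.py
python3 -m crank '{"travel":[[0,0,-0.05],[0,0,-0.1],[0,0,-0.15],[0,0,-0.2],[0,0,-0.25]],"turn":[[0,0,-5],[0,0,-10],[0,0,-15],[0,0,-20],[0,0,-25]],"gripper":[0.8,0.8,0.8,0.8,0.8]}' 20
python3 look.py
python3 -m crank '{"travel":[[0,0,-0.05],[0,0,-0.1],[0,0,-0.15],[0,0,-0.2],[0,0,-0.25]],"turn":[[0,0,-5],[0,0,-10],[0,0,-15],[0,0,-20],[0,0,-25]],"gripper":[0.8,0.8,0.8,0.8,0.8]}' 20
python3 look.py
```

```text
clock: 18.05
position: [0.5667, 0.2131, 0.1]
tool_rot: [-3.141, -0.0, -3.067]
force: [0.2, -0.1, -0.7]
grip_width: 0.017
finger_force: 0.6
F [ 0.2 -0.1 -0.7] M [-0.04  0.03  0.02] yaw 184.3 q7 1.12 [0.5667 0.2131 0.1   ]
rim mm 55.2 [57.6 56.9 56.4 56.1 55.5 54.9 54.8 52.4 50.3 40. ]
clock: 18.6
position: [0.5667, 0.2132, 0.0975]
tool_rot: [-3.141, -0.0, 2.781]
force: [-1.2, 1.4, -0.4]
grip_width: 0.0173
finger_force: 1.3
F [-1.2  1.4 -0.4] M [ 0.14 -0.    0.09] yaw 159.4 q7 0.77 [0.5667 0.2132 0.0975]
rim mm 53.3 [55.5 54.8 53.9 54.4 53.6 53.  52.1 52.9 46.6 42.4]
clock: 19.15
position: [0.5667, 0.2132, 0.095]
tool_rot: [-3.141, -0.0, 2.346]
force: [-0.6, 1.9, -0.6]
grip_width: 0.0168
finger_force: 1.0
F [-0.6  1.9 -0.6] M [0.12 0.02 0.02] yaw 134.4 q7 0.42 [0.5667 0.2132 0.095 ]
rim mm 51.2 [51.9 51.9 52.1 51.5 51.2 50.7 51.2 50.6 47.3 46.6]
```

```bash
python3 -m crank '{"travel":[[0,0,-0.05],[0,0,-0.1],[0,0,-0.15],[0,0,-0.2],[0,0,-0.2]],"turn":[[0,0,-5],[0,0,-10],[0,0,-14],[0,0,-18],[0,0,-20]],"gripper":[0.8,0.8,0.8,0.8,0.8]}' 20
python3 look.py
python3 -m crank '{"travel":[[0,0,-0.03],[0,0,-0.05],[0,0,-0.1],[0,0,-0.1],[0,0,-0.1]],"turn":[[0,0,-3],[0,0,-6],[0,0,-9],[0,0,-12],[0,0,-12]],"gripper":[0.8,0.8,0.8,0.8,0.8]}' 20
python3 look.py
```

```text
clock: 19.7
position: [0.5667, 0.2133, 0.093]
tool_rot: [-3.141, -0.0, 1.998]
force: [0.5, 0.3, -0.4]
grip_width: 0.0172
finger_force: 1.0
F [ 0.5  0.3 -0.4] M [0.16 0.04 0.  ] yaw 114.5 q7 0.14 [0.5667 0.2133 0.093 ]
rim mm 49.1 [49.6 49.3 48.9 49.7 49.4 49.1 49.1 49.2 47.6 45.6]
clock: 20.25
position: [0.5667, 0.2133, 0.0921]
tool_rot: [-3.141, 0.0, 1.788]
force: [0.8, 0.8, -0.6]
grip_width: 0.0168
finger_force: 1.2
F [ 0.8  0.8 -0.6] M [ 0.23 -0.07  0.01] yaw 102.5 q7 -0.02 [0.5667 0.2133 0.0921]
rim mm 48.1 [48.5 49.3 48.9 49.2 48.1 48.1 47.8 47.6 44.6 46. ]
```

```bash
python3 -m crank '{"travel":[[0,0,0],[0,0,0],[0,0,0],[0,0,0],[0,0,0]],"turn":[[0,0,-2],[0,0,-4],[0,0,-6],[0,0,-8],[0,0,-8]],"gripper":[0.8,0.8,0.8,0.8,0.8]}' 20
python3 look.py
python3 -m crank '{"travel":[[0,0,0],[0,0,0],[0,0,0],[0,0,0],[0,0,0]],"turn":[[0,0,-2],[0,0,-4],[0,0,-6],[0,0,-6],[0,0,-6]],"gripper":[0.8,0.8,0.8,0.8,0.8]}' 20
python3 look.py
```

```text
clock: 20.8
position: [0.5667, 0.2132, 0.0921]
tool_rot: [-3.141, 0.0, 1.644]
force: [1.5, 1.7, -1.1]
grip_width: 0.017
finger_force: 2.6
F [ 1.5  1.7 -1.1] M [ 0.43 -0.03  0.08] yaw 94.2 q7 -0.13 [0.5667 0.2132 0.0921]
rim mm 48.2 [48.7 49.3 48.4 48.5 48.7 48.  47.9 47.2 47.4 44.3]
clock: 21.35
position: [0.5667, 0.2134, 0.0921]
tool_rot: [-3.142, -0.0, 1.542]
force: [1.0, 5.0, -3.7]
grip_width: 0.0173
finger_force: 6.0
F [ 1.   5.  -3.7] M [ 1.08 -0.16  0.16] yaw 88.3 q7 -0.22 [0.5667 0.2134 0.0921]
rim mm 47.6 [53.8 47.3 48.2 47.9 47.6 47.9 47.6 47.6 44.7 45.9]
```

```bash
python3 -m crank '{"travel":[[0,0.05,-0.03],[0,0.1,-0.05],[0,0.1,-0.05],[0,0.1,-0.05],[0,0.1,-0.05]],"turn":[[0,0,0],[0,0,0],[0,0,-1],[0,0,-2],[0,0,-2]],"gripper":[0.8,0.8,0.8,0.8,0.8]}' 20
python3 look.py
```

```text
clock: 21.9
position: [0.567, 0.2139, 0.0917]
tool_rot: [3.141, 0.0, 1.505]
force: [0.9, 1.5, -1.5]
grip_width: 0.0171
finger_force: 5.3
F [ 0.9  1.5 -1.5] M [ 0.22 -0.41  0.1 ] yaw 86.2 q7 -0.24 [0.567  0.2139 0.0917]
rim mm 47.3 [57.  47.4 48.1 47.4 46.5 47.3 47.3 45.9 44.1 43.7]
```

Lateral load is relieved and the torque is still small (0.1 N m), so I continue in small steps.

```bash
python3 -m crank '{"travel":[[0,0,0],[0,0,0],[0,0,0],[0,0,0],[0,0,0]],"turn":[[0,0,-1],[0,0,-2],[0,0,-3],[0,0,-4],[0,0,-4]],"gripper":[0.8,0.8,0.8,0.8,0.8]}' 20
python3 look.py
```

```text
clock: 22.45
position: [0.5668, 0.2143, 0.0917]
tool_rot: [3.142, -0.0, 1.436]
force: [1.7, 1.7, -2.2]
grip_width: 0.0172
finger_force: 8.8
F [ 1.7  1.7 -2.2] M [ 0.5  -0.56  0.27] yaw 82.3 q7 -0.3 [0.5668 0.2143 0.0917]
rim mm 46.5 [57.4 49.  47.1 47.4 46.4 46.4 46.6 44.5 44.3 42.6]
```

```bash
python3 -m crank '{"travel":[[0,0,0],[0,0,0],[0,0,0],[0,0,0],[0,0,0]],"turn":[[0,0,-1],[0,0,-2],[0,0,-3],[0,0,-3],[0,0,-3]],"gripper":[0.8,0.8,0.8,0.8,0.8]}' 20
python3 look.py
```

```text
clock: 23.0
position: [0.5669, 0.2144, 0.0917]
tool_rot: [3.141, -0.0, 1.384]
force: [4.4, 4.9, -5.1]
grip_width: 0.0169
finger_force: 15.4
F [ 4.4  4.9 -5.1] M [ 0.79 -0.74  0.45] yaw 79.3 q7 -0.34 [0.5669 0.2144 0.0917]
rim mm 46.0 [60.3 51.2 46.1 47.1 46.4 45.9 45.9 44.1 42.5 40.1]
```

```bash
python3 -m crank '{"travel":[[0.03,0.04,-0.05],[0.05,0.05,-0.05],[0.05,0.05,-0.05],[0.05,0.05,-0.05],[0.05,0.05,-0.05]],"turn":[[0,0,0],[0,0,-1],[0,0,-1.5],[0,0,-1.5],[0,0,-1.5]],"gripper":[0.8,0.8,0.8,0.8,0.8]}' 20
python3 look.py
```

```text
clock: 23.55
position: [0.5673, 0.2147, 0.0913]
tool_rot: [3.142, -0.0, 1.358]
force: [-0.5, 2.9, 5.3]
grip_width: 0.017
finger_force: 16.5
F [-0.5  2.9  5.3] M [ 0.65 -0.11  0.52] yaw 77.8 q7 -0.36 [0.5673 0.2147 0.0913]
rim mm 45.6 [61.1 48.7 45.9 46.9 46.  45.4 44.2 44.  41.8 40. ]
```

```bash
python3 -m crank '{"travel":[[0,0,0],[0,0,0],[0,0,0],[0,0,0],[0,0,0]],"turn":[[0,0,-0.7],[0,0,-1.4],[0,0,-2],[0,0,-2],[0,0,-2]],"gripper":[0.8,0.8,0.8,0.8,0.8]}' 20
python3 look.py
```

```text
clock: 24.1
position: [0.5674, 0.2148, 0.0913]
tool_rot: [3.141, -0.0, 1.323]
force: [0.8, 3.3, 5.7]
grip_width: 0.0172
finger_force: 24.1
F [0.8 3.3 5.7] M [ 0.69 -0.11  0.82] yaw 75.8 q7 -0.39 [0.5674 0.2148 0.0913]
rim mm 45.5 [60.8 49.5 46.4 46.6 45.7 45.3 44.4 44.  41.8 40. ]
```

Torque has reached 0.82 N m, which is finger-tight. I ease off within the cage's play, open and retreat upward.

```bash
python3 -m crank '{"travel":[[0,0,0],[0,0,0],[0,0,0],[0,0,0],[0,0,0]],"turn":[[0,0,2],[0,0,4],[0,0,4],[0,0,4],[0,0,4]],"gripper":[0.8,0.8,0.7,0.4,0]}' 20
python3 look.py
python3 -m crank '{"travel":[[0,0,0],[0,0,1],[0,0,3],[0,0,6],[0,0,10]],"turn":[[0,0,0],[0,0,0],[0,0,0],[0,0,0],[0,0,0]],"gripper":[0,0,0,0,0]}' 20
python3 -m crank '{"travel":[[0,-3,0],[0,-8,0],[0,-13,0],[0,-18,0],[0,-20,0]],"turn":[[0,0,0],[0,0,0],[0,0,0],[0,0,0],[0,0,0]],"gripper":[0,0,0,0,0]}' 20
python3 look.py
python3 - <<'E'
from h import *
a=shot('top','pics/t5.png')["pixels"][140:280,60:240];b=shot('side','pics/s5.png')["pixels"][220:360,80:260]
t=np.load('pics/t5.npz')
cv2.imwrite('pics/v5.png',cv2.cvtColor(cv2.convertScaleAbs(cv2.resize(np.hstack([a,b]),(792,308)),alpha=1.5),cv2.COLOR_RGB2BGR))
E
```

```text
clock: 24.65
position: [0.5671, 0.2141, 0.091]
tool_rot: [-3.141, 0.001, 1.392]
force: [-0.3, 0.2, -0.2]
grip_width: 0.0538
finger_force: 0.0
F [-0.3  0.2 -0.2] M [-0.01 -0.02  0.02] yaw 79.7 q7 -0.33 [0.5671 0.2141 0.091 ]
rim mm 42.5 [40.  40.  40.1 43.4 55.3 44.8 44.5 43.9 41.6 40. ]
clock: 25.2
position: [0.5666, 0.2143, 0.192]
tool_rot: [-3.14, 0.001, 1.393]
force: [0.9, 0.4, -0.1]
grip_width: 0.0852
finger_force: 0.0
clock: 25.7
position: [0.5669, 0.0094, 0.1924]
tool_rot: [3.14, 0.001, 1.388]
force: [-0.1, 0.7, 0.0]
grip_width: 0.0852
finger_force: 0.0
F [-0.1  0.7  0. ] M [ 0.03  0.03 -0.02] yaw 79.5 q7 -0.05 [0.5669 0.0094 0.1924]
rim mm 46.5 [62.1 48.9 46.7 47.6 47.4 46.2 46.3 40.  40.  41. ]
```

View pics/v5.png

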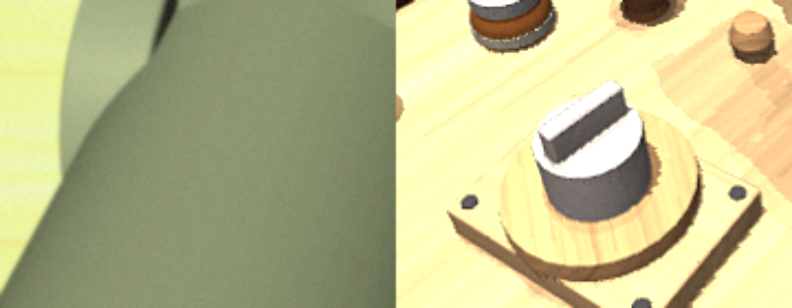

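The side view shows the nut upright and seated on the ring, around (595,165) in the crop, with the hand clear of everything. The arm blocks the top view. I'm handing in.

```bash
python3 -c "from workcell import bot;print(bot.job_done())"
```

```text
the job is handed in; nothing more can be done
None
```

I've handed the job in: the nut went onto the screw, dropped about 9 mm at the thread start, and was turned down onto the ring to 0.82 N m, then released; the hand-in returned no verdict, so I can't confirm it passed.

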